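Find the heavy side of a desk fan's blade wheel and hold it down

TASK

The desk fan shakes because its blade wheel is heavier on one side, which cannot be seen, so its front guard is off for balancing. Turn the wheel by hand (the ribbed nut at its centre is the place to take hold) and find the heavy side from how it pulls or settles: let go, the wheel creeps round until that side is near the bottom, but the greasy bearing always stops it well short, on whichever side it came from. Finish still holding the wheel firmly and at rest with its heavy side straight down, so that I can stick a balance weight at the top, and leave the other things on the desk where they are.

Things in the scene. Friction and masses are not known exactly. Their poses are not given: they have to be found in the camera images.
- desk_fan: white desk fan, 240 mm high, fixed to the desk; origin under the centre of its round foot (140 mm across), z up, -x the way it faces. The head is tilted back: its axis points out of the front, 50 degrees above level. Blade wheel's centre: (-35, 0, 175) mm. A wire rim, 206 mm across, surrounds the blades 10 mm in front of that centre; no guard in front. A monitor stands left of the fan
- nut_grip (a point): grip point on the fan's axis; does not turn with the wheel. z points out along the axis (to the robot, 50 degrees up), y is level, x points up the slope of the wheel's plane, so straight down for the wheel is -x. The white ribbed nut, 38 mm across, reaches from 19 mm behind this point to 13 mm in front; the five grey blades, 88 mm in radius, stay over 19 mm behind it
- blade_wheel (a joint): angle of the wheel (blades and nut) about z of nut_grip, counter-clockwise seen from the front; turns endlessly. At 0 the black line on the nut points up the slope; the line says nothing of the heavy side, (hub_core, a lump sealed in the hub), which may be anywhere, anew each time. The wheel may be creeping at the start. The lump pulls with 0.03 to 0.05 N m; the bearing drags with 0.017 N m
- nut_line (a point): outer end of the short black line on the nut's flat face, 15 mm from the axis; turns with the wheel. How the wheel moves: let go, it creeps at up to 2 rad/s, never swings past, and stops, mostly within 3 s, with its heavy side 20 to 34 degrees short of straight down, on the side it came from, equally far for both sides. Within that angle of straight up or down it stays where it is left
- front_guard: the fan's front guard, a white wire disc 208 mm across and 24 mm high, lying on the desk; origin at its centre underneath. To be left alone
- screwdriver: small screwdriver with a yellow handle, 159 mm long, lying on the desk. To be left alone
- clip_tin: shallow round tin, 64 mm across and 17 mm high, on the desk. To be left alone

How it is judged (in metres and radians):
On the way:
1. the wheel is turned by hand, more than 20 degrees from where it stood at first (distance of nut_line from where it was at the start of the episode above 0.0052 m and contact force between the fingers and blade_wheel above 0.5 N).
At the end, for the whole second after the job is handed in: the fingers hold the blade wheel (contact force over 5 N), the wheel is at rest (under 0.15 rad/s) and its heavy side is within 15 degrees of straight down (x of hub_core_c0 in the frame of nut_grip below -0.02028 m and contact force between the fingers and blade_wheel above 5 N and velocity of joint blade_wheel between -0.15 and 0.15 rad/s); the arm keeps its last pose, push and grip.
It fails at once if the front guard, the screwdriver or the tin is shifted by more than 3 cm (distance of any of front_guard, screwdriver, clip_tin from where it was at the start of the episode above 0.03 m).
It also fails if it takes over 54 s, if anything falls off the work surface, if the arm or the gripper's body presses on something with over 40 N, if the wrist force passes 120 N, or if a joint passes its speed limit or range.

ROBOT

A 6-joint arm with a two-finger parallel gripper is mounted at the origin on a cart in front of the work surface, level with it; the furniture and walls round the work are solid. World frame = base frame: x ahead of the robot, y to its left, z up, the work surface at z = 0. Lengths are in mm, angles in degrees, forces in N, time in s.
With the tool pointing down it reaches from about 250 to 800 mm from the base axis. Payload 3.9 kg.
Tool frame: the origin (TCP) lies where the fingers leave the gripper's body, on its centre line; the fingertips stand 73 mm ahead of it and the grasp point (between the pads) lies 54 mm ahead of it; z points along the fingers, y is the line along which they close (so a half turn about z gives the same grasp; the last joint's range is limited). The gripper opens to 85 mm and grips with 20 to 120 N. Pads are 22 mm wide; open, the fingers measure 114 mm over their backs; the gripper's body (76 mm by 85 mm) begins 54 mm behind the grasp point. The pads swing forward as they close: fully open they stand 13 mm farther back than shut.
Start: joints at [-73.74, 14.897, -7.913, 67.191, 0, 90], TCP at [146.999, -503.991, 303.904] pointing down, gripper open.
Joint ranges: [-159.42, 159.42], [-47.68, 98.78], [-73.54, 78.23], [-108.79, 121.32], [-90, 84.71], [-180, 180]. Speed limits (degrees/s): [147.25, 147.25, 180, 180, 180, 180].

INTERFACE

Orientations are given as [roll, pitch, yaw] about the fixed x, y, z axes, in that order (R = Rz(yaw) Ry(pitch) Rx(roll)).
In Python, from bench import read_state, camera, calibration, sign_off gives the robot as it stands.
- The arm moves only by the shell command python3 -m handwheel 'ROWS'. ROWS is JSON, a list of rows, each an object with "dp": the shift along the tool's x, y, z each as a share of 1 m, from -1 to 1, a list of three; "turn": the turn, a rotation vector about the tool's x, y, z each as a share of 30 degrees, from -1 to 1, a list of three; "gripper": the gripper's target within -1 to 1 (shut at 1, half-way at 0, fully open at -1). In form: [{"dp": [tx, ty, tz], "turn": [wx, wy, wz], "gripper": gripper}, ...]. A call has 1 to 10 rows; each row is the pose to reach, as a shift and turn from the pose commanded when the call began, along the tool's axes at that moment; what a row does not reach only later rows make up. A row lasts 1/10 s, in which the tool goes at most 50 mm and 8.59 degrees, less where a joint would pass 70% of its speed; a pose out of reach is approached as far as the arm can. A call with a number of a shift or a turn outside -1 to 1 is refused whole. A call with a gripper value outside its range is refused whole. The fingers move at their own pace and stop on an object; the grip force is fixed at half the most. Time passes only in rows, so rows that repeat a pose let the fingers close. It gives the time, the measured TCP pose, the force, the opening and the grip force at its end, in the units of the state.
- read_state(): the state, without advancing time (a new reading comes with each control period).
- camera(name): name is "scene" or "top"; returns the picture (384x512x3 uint8, red, green, blue); there is no depth.
- calibration(name): a dict with "K" (3x3 intrinsics, pixels), "dist_coeffs" ([k1, k2, p1, p2, k3] as OpenCV has them; the pictures are not rectified), "R" (3x3) and "t" (3): a world point X has camera coordinates R X + t. Camera axes: x right, y down, z forward; pixel columns grow to the right and rows downward; lengths in mm; the calibration is good to about 2 mm. A picture is of the moment at which its call begins. calibration takes no time and is no camera call.
- sign_off(): hands the job in; it is judged then, once.
The state is a dict: "time": time; "joint_positions": joint angles; "qd": joint speeds; "effort": joint torques, N m; "eef_pos": TCP position; "tool_rot": TCP orientation; "ft_force": force on the tool from outside, world axes, zero at the start; "torque": the same for the moment, N m; "width": finger opening in mm; "grip_force": force on a finger pad.
Only numpy, scipy, OpenCV 4.12 (cv2) and the standard library are available. Lean on these libraries where they do the work, as an engineer would, in place of code of your own. Each camera call takes 0.05 s, during which the arm holds its last target. There are 200 camera calls.

## Working session

There is one attempt and no reset: what is moved stays moved. The work goes in short steps, Python scripts to look and compute and a shell command to move; the robot and the scene stay as the last step left them, time stands still between calls to the robot, and variables do not carry over. Pictures are saved under pics/ and viewed, at most 10 in all, crops included, and the job is handed in when it is done.

```bash
mkdir -p pics; ls; python3 - <<'E'
from bench import *
import cv2,numpy as np
s=read_state();print(s)
a=camera("scene");b=camera("top")
cv2.imwrite("pics/s0.png",a[:,:,::-1]);cv2.imwrite("pics/t0.png",b[:,:,::-1])
for n in("scene","top"):print(calibration(n))
E
```

```text
pics
{'time': 0.0, 'joint_positions': array([-7.37393824e+01,  1.49370636e+01, -7.98625936e+00,  6.71906803e+01,
       -2.26682016e-03,  9.00009628e+01]), 'qd': array([-0.0397467 ,  0.01378572,  0.0061249 , -0.1352644 , -0.03533492,
       -0.01751749]), 'effort': array([-1.27165667e-04, -4.05682325e+01,  2.53923208e+01,  1.87020272e-02,
        3.62496542e-05,  1.39072775e-06]), 'eef_pos': array([ 146.84179207, -503.47908836,  303.04928772]), 'tool_rot': array([-1.79885997e+02,  2.26873139e-03,  1.62596593e+01]), 'ft_force': array([ 0.46813754,  0.72922897, -0.14160174]), 'torque': array([0.0207473 , 0.02640415, 0.00957354]), 'grip_force': 0.0, 'width': 85.24879818122358}
{'K': array([[452.25535744,   0.        , 252.41358884],
       [  0.        , 452.25535744, 185.1668028 ],
       [  0.        ,   0.        ,   1.        ]]), 'dist_coeffs': array([0.00615736, 0.        , 0.        , 0.        , 0.        ]), 'R': array([[-0.85522824, -0.51820921, -0.00662388],
       [-0.3901379 ,  0.65217343, -0.64997095],
       [ 0.34114085, -0.55328929, -0.75993018]]), 't': array([ 349.3981261 ,  412.90274648, 1023.42345003])}
{'K': array([[348.70405424,   0.        , 256.83212837],
       [  0.        , 348.70405424, 191.49122988],
       [  0.        ,   0.        ,   1.        ]]), 'dist_coeffs': array([-0.07562255,  0.        ,  0.        ,  0.        ,  0.        ]), 'R': array([[-2.68418095e-03, -9.99774664e-01,  2.10574345e-02],
       [-9.87091932e-01, -7.23041643e-04, -1.60153037e-01],
       [ 1.60132174e-01, -2.12155034e-02, -9.86867564e-01]]), 't': array([-193.37961066,  510.2925847 , 1043.55924161])}
```

View pics/s0.png

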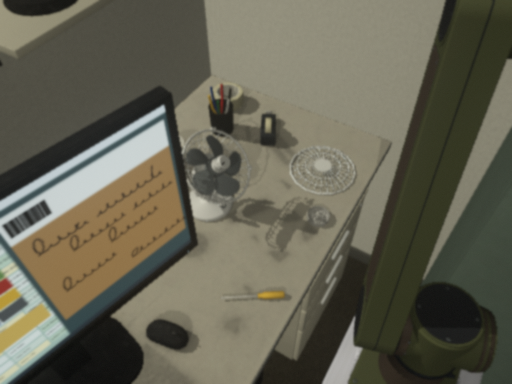

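View pics/t0.png

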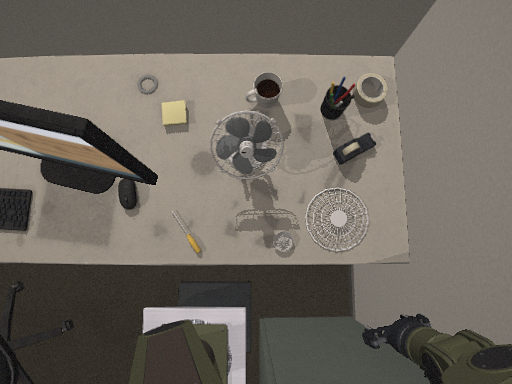

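The scene view shows the fan with its nut near (220,162). The top view has the nut near (246,149), the tin at (283,242), the guard at (338,218) and the screwdriver at (187,232). I'll zoom in on the fan in both.

```bash
python3 - <<'E'
import cv2,numpy as np
a=cv2.imread("pics/s0.png")[120:225,170:275];b=cv2.imread("pics/t0.png")[102:187,205:290]
o=np.zeros((400,800,3),np.uint8)
o[:,:400]=cv2.resize(a,(400,400),interpolation=cv2.INTER_CUBIC);o[:,400:]=cv2.resize(b,(400,400),interpolation=cv2.INTER_CUBIC)
cv2.imwrite("pics/z0.png",o)
E
```

```text
(no output)
```

View pics/z0.png

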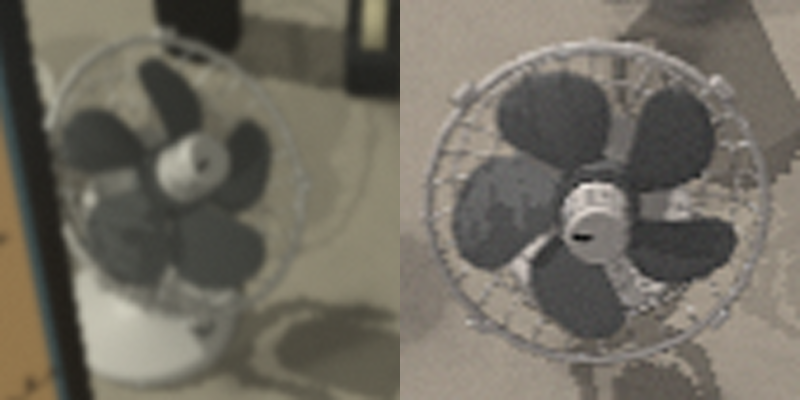

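The nut's flat face is at crop px (206,162) in the scene view and (198,237) in the top view. The black line points left, towards +y. The rim is centred at about (178,172) and (198,200). Next I'll triangulate these.

```bash
cat > h.py <<'E'
from bench import *
import cv2,numpy as np
from scipy.spatial.transform import Rotation as Ro
def ray(n,px):
    c=calibration(n);p=cv2.undistortPoints(np.array([[px]],float),c["K"],c["dist_coeffs"])[0,0]
    return -c["R"].T@c["t"],c["R"].T@np.array([*p,1])
def tri(ps,pt):
    (o,d),(q,e)=ray("scene",ps),ray("top",pt)
    k=np.linalg.lstsq(np.c_[d,-e],q-o,rcond=None)[0]
    A,B=o+k[0]*d,q+k[1]*e
    return (A+B)/2,np.linalg.norm(A-B)
def plane(n,px,p0,nrm):
    o,d=ray(n,px);return o+d*(nrm@(p0-o))/(nrm@d)
def proj(n,X):
    c=calibration(n);return cv2.projectPoints(np.array(X,float).reshape(-1,3),cv2.Rodrigues(c["R"])[0],c["t"],c["K"],c["dist_coeffs"])[0][:,0]
def fan(yaw):
    a=np.radians(50);return Ro.from_euler("z",yaw,degrees=True).as_matrix()@np.c_[[np.sin(a),0,np.cos(a)],[0,1,0],[-np.cos(a),0,np.sin(a)]]
def delta(p,R):
    s=read_state();M=Ro.from_euler("xyz",s["tool_rot"],degrees=True).as_matrix()
    print("dp",(M.T@(p-s["eef_pos"])/1000).round(4),"turn",(Ro.from_matrix(M.T@R).as_rotvec(degrees=True)/30).round(3),"t",s["time"])
E
python3 - <<'E'
from h import *
S=lambda u,v:(170+u*.2625,120+v*.2625); T=lambda u,v:(205+u*.2125,102+v*.2125)
f,e=tri(S(208,160),T(198,237));print("face",f,e)
r,e=tri(S(178,172),T(198,200));print("rim",r,e)
F=fan(1)
# rim plane endpoints in top view
for w in[(27,205),(368,200),(65,92),(317,85),(72,322),(322,318),(198,42),(198,360)]:
    p=plane("top",T(*w),r,F[:,2]);print(w,p,(F.T@(p-r)).round())
print("axis comps",F.T@(f-r))
E
```

```text
face [ 589.9343311  -164.4237225   207.48076332] 0.18049135436633382
rim [ 618.5049851  -164.72477611  180.47703149] 3.404972990300383
(27, 205) [616.87829693 -63.28568351 180.59779123] [  0. 101.   0.]
(368, 200) [ 620.5338018  -264.79641963  180.7136716 ] [   0. -100.    0.]
(65, 92) [670.36632982 -88.58537187 225.10224776] [69. 75.  0.]
(317, 85) [ 674.62332175 -232.16092958  226.57117942] [ 72. -68.   0.]
(72, 322) [557.50068378 -86.64367772 130.43958467] [-78.  79.   0.]
(322, 318) [ 560.27711715 -240.25158038  130.51945266] [-78. -74.   0.]
(198, 42) [ 693.37126366 -164.36204284  243.29304236] [98. -1.  0.]
(198, 360) [ 537.42248138 -163.88645991  112.46337134] [-106.    2.    0.]
axis comps [-4.52136821  0.79963442 39.04474677]
```

```bash
cat >> h.py <<'E'
F=fan(1.2);G=np.array([598.3,-164.3,197.5])
R0=np.c_[F[:,0],-F[:,1],-F[:,2]]
E
python3 - <<'E'
from h import *
delta(G+F[:,2]*200,R0)
E
```

```text
dp [ 0.4042 -0.2327 -0.0471] turn [-0.178  1.326  0.48 ] t 0.1
```

```bash
python3 -m handwheel '[{"dp":[0.4042,-0.2327,-0.0471],"turn":[-0.12,0.9,0.33],"gripper":-1},{"dp":[0.4042,-0.2327,-0.0471],"turn":[-0.12,0.9,0.33],"gripper":-1},{"dp":[0.4042,-0.2327,-0.0471],"turn":[-0.12,0.9,0.33],"gripper":-1},{"dp":[0.4042,-0.2327,-0.0471],"turn":[-0.12,0.9,0.33],"gripper":-1},{"dp":[0.4042,-0.2327,-0.0471],"turn":[-0.12,0.9,0.33],"gripper":-1},{"dp":[0.4042,-0.2327,-0.0471],"turn":[-0.12,0.9,0.33],"gripper":-1},{"dp":[0.4042,-0.2327,-0.0471],"turn":[-0.12,0.9,0.33],"gripper":-1},{"dp":[0.4042,-0.2327,-0.0471],"turn":[-0.12,0.9,0.33],"gripper":-1},{"dp":[0.4042,-0.2327,-0.0471],"turn":[-0.12,0.9,0.33],"gripper":-1},{"dp":[0.4042,-0.2327,-0.0471],"turn":[-0.12,0.9,0.33],"gripper":-1}]'; python3 -c "
from h import *
delta(G+F[:,2]*200,R0);print(read_state()['joint_positions'])"
```

```text
time: 1.1
eef_pos: [471.9, -164.1, 351.6]
tool_rot: [178.7, -27.3, 6.8]
ft_force: [-0.2, -1.6, -0.3]
width: 85.4
grip_force: 0.0
dp [-0.0026  0.0026 -0.0003] turn [-0.06   0.422  0.16 ] t 1.1
[-25.6141997   -2.91722034 -27.06677316  41.65831191  13.07439077
 150.73198209]
```

```bash
cat >> h.py <<'E'
FC=G+13*F[:,2]
def line(save=None):
    im=camera("top");t=read_state()["time"]
    g=cv2.cvtColor(im,cv2.COLOR_RGB2GRAY).astype(float)
    u0,v0=proj("top",FC)[0].astype(int)
    pts=[];P=[]
    for v in range(v0-9,v0+10):
        for u in range(u0-9,u0+10):
            p=F.T@(plane("top",(u,v),FC,F[:,2])-FC)
            if np.hypot(p[0],p[1])<17: P.append([p[0],p[1],g[v,u]])
    P=np.array(P);w=np.clip(np.median(P[:,2])*.75-P[:,2],0,None)
    c=(P[:,:2]*w[:,None]).sum(0)/w.sum() if w.sum()>0 else np.zeros(2)
    print("t",t,"line deg",np.degrees(np.arctan2(c[1],c[0])).round(1),"r",np.hypot(*c).round(1),"n",(w>0).sum(),"of",len(P),"med",np.median(P[:,2]))
    if save:
        k=im[v0-30:v0+30,u0-30:u0+30,::-1];cv2.imwrite("pics/"+save,cv2.resize(k,(480,480),interpolation=cv2.INTER_CUBIC))
E
python3 -c "
from h import *
line('l1.png')"
```

```text
t 1.15 line deg 123.0 r 8.5 n 13 of 117 med 125.0
```

View pics/l1.png

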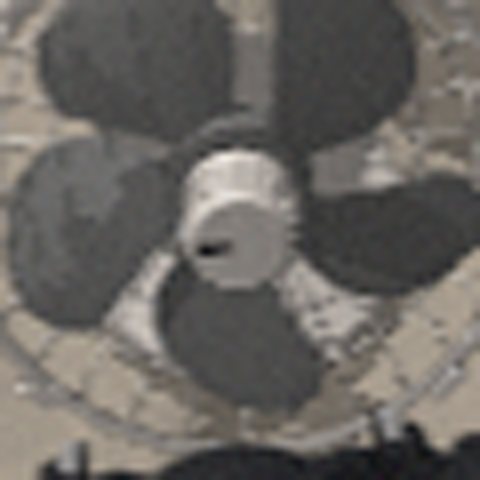

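The line is clearly visible at about (212,248) in this crop, with the face centre at (242,243), so it sits near +95°. I'll tighten the mask, then turn the tool -90° about its axis to give the wrist some range.

```bash
sed -i 's/<17: P/<15: P/; s/\*\.75/*.62/' h.py
python3 -m handwheel '[{"dp":[-0.0026,0.0026,0],"turn":[-0.06,0.422,-0.6],"gripper":-1},{"dp":[-0.0026,0.0026,0],"turn":[-0.06,0.422,-0.6],"gripper":-1},{"dp":[-0.0026,0.0026,0],"turn":[-0.06,0.422,-0.6],"gripper":-1},{"dp":[-0.0026,0.0026,0],"turn":[-0.06,0.422,-0.6],"gripper":-1}]'; python3 -c "
from h import *
line()
R1=R0@Ro.from_euler('z',-90,degrees=True).as_matrix()
delta(G+F[:,2]*150,R1);print(read_state()['joint_positions'])"
```

```text
time: 1.55
eef_pos: [465.7, -170.2, 347.9]
tool_rot: [164.5, -37.1, 29.5]
ft_force: [-0.2, -0.6, 0.1]
width: 85.0
grip_force: 0.0
t 1.6 line deg 96.9 r 11.9 n 4 of 91 med 125.0
dp [0.0043 0.0003 0.0507] turn [-0.054 -0.062 -2.259] t 1.6
[-30.76909146  -7.37432424 -37.52576471  25.7483798   21.83932958
 131.75989453]
```

```bash

python3 -m handwheel '[{"dp":[0.0043,0,0.03],"turn":[-0.05,-0.06,-1],"gripper":-1},{"dp":[0.0043,0,0.03],"turn":[-0.05,-0.06,-1],"gripper":-1},{"dp":[0.0043,0,0.03],"turn":[-0.05,-0.06,-1],"gripper":-1},{"dp":[0.0043,0,0.03],"turn":[-0.05,-0.06,-1],"gripper":-1}]'; python3 -c "
from h import *
line()
R1=R0@Ro.from_euler('z',-80,degrees=True).as_matrix()
delta(G+F[:,2]*100,R1);print(read_state()['joint_positions'])"
```

```text
time: 2.0
eef_pos: [490.5, -167.2, 329.5]
tool_rot: [147.0, -22.6, 60.6]
ft_force: [-0.6, 0.6, 0.4]
width: 85.5
grip_force: 0.0
t 2.05 line deg 96.8 r 11.9 n 4 of 91 med 124.0
dp [-0.0004 -0.0014  0.0706] turn [-0.022  0.009 -0.912] t 2.05
[-27.08638899  -5.12162164 -38.81741396  20.54925573  17.48908014
 104.75669355]
```

```bash

python3 -m handwheel '[{"dp":[0,-0.001,0.03],"turn":[-0.02,0.01,-0.91],"gripper":-1},{"dp":[0,-0.001,0.06],"turn":[-0.02,0.01,-0.91],"gripper":-1},{"dp":[0,-0.001,0.08],"turn":[-0.02,0.01,-0.91],"gripper":-1},{"dp":[0,-0.001,0.1],"turn":[-0.02,0.01,-0.91],"gripper":-1},{"dp":[0,-0.001,0.112],"turn":[-0.02,0.01,-0.91],"gripper":-1},{"dp":[0,-0.001,0.112],"turn":[-0.02,0.01,-0.91],"gripper":-1}]'; python3 -c "
from h import *
line('l2.png')
R1=R0@Ro.from_euler('z',-80,degrees=True).as_matrix()
delta(G+F[:,2]*58,R1);print(read_state()['joint_positions'])
im=camera('scene');cv2.imwrite('pics/s2.png',cv2.resize(im[110:230,150:310,::-1],(640,480),interpolation=cv2.INTER_CUBIC))"
```

```text
time: 2.65
eef_pos: [560.7, -164.7, 240.8]
tool_rot: [140.6, -6.8, 83.3]
ft_force: [-0.2, 0.6, 0.0]
width: 85.2
grip_force: 0.0
t 2.7 line deg 12.1 r 12.9 n 4 of 91 med 46.0
dp [-0.0003  0.0005  0.0002] turn [-0.003 -0.004 -0.013] t 2.7
[-22.77704028   6.60453787 -42.83369317   3.1998993   15.23430328
  81.54723923]
```

View pics/s2.png

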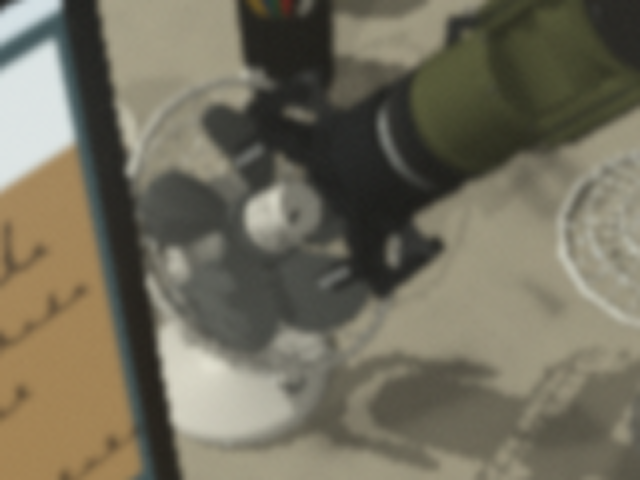

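The nut at (283,215) sits centred between the open fingers, clear of the blades and rim. I'll close and turn the wheel +90°.

```bash

python3 -m handwheel '[{"dp":[0,0,0],"turn":[0,0,0],"gripper":1},{"dp":[0,0,0],"turn":[0,0,0],"gripper":1},{"dp":[0,0,0],"turn":[0,0,0],"gripper":1},{"dp":[0,0,0],"turn":[0,0,0],"gripper":1},{"dp":[0,0,0],"turn":[0,0,0],"gripper":1},{"dp":[0,0,0],"turn":[0,0,0],"gripper":1},{"dp":[0,0,0],"turn":[0,0,0],"gripper":1},{"dp":[0,0,0],"turn":[0,0,0],"gripper":1}]'
python3 -m handwheel '[{"dp":[0,0,0],"turn":[0,0,-0.25],"gripper":1},{"dp":[0,0,0],"turn":[0,0,-0.5],"gripper":1},{"dp":[0,0,0],"turn":[0,0,-0.75],"gripper":1},{"dp":[0,0,0],"turn":[0,0,-1],"gripper":1}]'
```

```text
time: 3.55
eef_pos: [560.9, -165.1, 244.3]
tool_rot: [140.2, -6.6, 83.4]
ft_force: [-5.1, -0.8, 6.3]
width: 35.0
grip_force: 59.0
time: 3.95
eef_pos: [560.9, -165.1, 244.4]
tool_rot: [141.5, 12.8, 106.8]
ft_force: [-4.2, 0.2, 7.6]
width: 35.1
grip_force: 58.9
```

```bash

python3 -m handwheel '[{"dp":[0,0,0],"turn":[0,0,-0.25],"gripper":1},{"dp":[0,0,0],"turn":[0,0,-0.5],"gripper":1},{"dp":[0,0,0],"turn":[0,0,-0.75],"gripper":1},{"dp":[0,0,0],"turn":[0,0,-1],"gripper":1}]'
python3 -m handwheel '[{"dp":[0,0,0],"turn":[0,0,-0.25],"gripper":1},{"dp":[0,0,0],"turn":[0,0,-0.5],"gripper":1},{"dp":[0,0,0],"turn":[0,0,-0.75],"gripper":1},{"dp":[0,0,0],"turn":[0,0,-1],"gripper":1},{"dp":[0,0,0],"turn":[0,0,-1],"gripper":1}]'
python3 -c "
from h import *
print(read_state())
im=camera('scene');cv2.imwrite('pics/s3.png',im[:,:,::-1])
delta(G+F[:,2]*58,R0)"
```

```text
time: 4.35
eef_pos: [560.9, -165.1, 244.3]
tool_rot: [151.4, 29.6, 133.6]
ft_force: [-3.6, -1.4, 5.6]
width: 35.7
grip_force: 58.9
time: 4.85
eef_pos: [560.9, -165.0, 244.3]
tool_rot: [171.4, 39.5, 168.0]
ft_force: [-5.8, -1.4, 6.9]
width: 35.0
grip_force: 59.0
{'time': 4.85, 'joint_positions': array([-22.81883626,   6.40454378, -42.82108926,   3.11414068,
        15.31118277,  -8.64710214]), 'qd': array([ 1.25144392e-02, -1.75211232e-02, -1.98020975e-03,  6.57903397e-02,
       -1.13979643e-01,  4.04280010e+00]), 'effort': array([  1.08295295, -28.18342209,  24.22131479,  -5.17638937,
         0.33272923,  -0.49698187]), 'eef_pos': array([ 560.90852654, -165.01084419,  244.31675561]), 'tool_rot': array([171.44900349,  39.45426139, 168.00598317]), 'ft_force': array([-5.80269805, -1.36214739,  6.9299387 ]), 'torque': array([0.3951375 , 0.43733375, 0.26236205]), 'grip_force': 59.0383114060387, 'width': 34.970955673933766}
dp [ 0.0014 -0.0003  0.0019] turn [ 1.100e-02 -5.000e-03  5.658e+00] t 4.9
```

```bash

python3 -m handwheel '[{"dp":[0,0,0],"turn":[0,0,0],"gripper":-1},{"dp":[0,0,0],"turn":[0,0,0],"gripper":-1},{"dp":[0,0,0],"turn":[0,0,0],"gripper":-1},{"dp":[0,0,0],"turn":[0,0,0],"gripper":-1},{"dp":[0,0,-0.05],"turn":[0,0,0],"gripper":-1},{"dp":[0,0,-0.1],"turn":[0,0,0],"gripper":-1},{"dp":[0,0,-0.14],"turn":[0,0,0],"gripper":-1}]'
python3 -c "
from h import *
line('l3.png');line();line();line()"
```

```text
time: 5.6
eef_pos: [469.3, -166.6, 350.7]
tool_rot: [171.4, 39.2, 167.9]
ft_force: [0.9, -0.8, 0.2]
width: 85.4
grip_force: 0.0
t 5.65 line deg 155.0 r 7.7 n 3 of 91 med 125.0
t 5.7 line deg 155.7 r 8.2 n 4 of 91 med 125.0
t 5.75 line deg 153.5 r 8.5 n 3 of 91 med 124.0
t 5.8 line deg 149.2 r 7.9 n 3 of 91 med 125.0
```

```bash

for i in 1 2; do python3 -m handwheel '[{"dp":[0,0,0],"turn":[0,0,0],"gripper":-1},{"dp":[0,0,0],"turn":[0,0,0],"gripper":-1},{"dp":[0,0,0],"turn":[0,0,0],"gripper":-1},{"dp":[0,0,0],"turn":[0,0,0],"gripper":-1},{"dp":[0,0,0],"turn":[0,0,0],"gripper":-1},{"dp":[0,0,0],"turn":[0,0,0],"gripper":-1},{"dp":[0,0,0],"turn":[0,0,0],"gripper":-1},{"dp":[0,0,0],"turn":[0,0,0],"gripper":-1},{"dp":[0,0,0],"turn":[0,0,0],"gripper":-1},{"dp":[0,0,0],"turn":[0,0,0],"gripper":-1}]' >/dev/null
python3 -c "
from h import *
line('l4_$i.png')"; done
```

```text
t 6.85 line deg 148.3 r 9.0 n 4 of 91 med 124.0
t 7.9 line deg 148.4 r 9.9 n 3 of 91 med 124.0
```

```bash

python3 -m handwheel '[{"dp":[0,0,0.05],"turn":[0,0,0],"gripper":-1},{"dp":[0,0,0.1],"turn":[0,0,0],"gripper":-1},{"dp":[0,0,0.138],"turn":[0,0,0],"gripper":-1},{"dp":[0,0,0.138],"turn":[0,0,0],"gripper":1},{"dp":[0,0,0.138],"turn":[0,0,0],"gripper":1},{"dp":[0,0,0.138],"turn":[0,0,0],"gripper":1},{"dp":[0,0,0.138],"turn":[0,0,0],"gripper":1},{"dp":[0,0,0.138],"turn":[0,0,0],"gripper":1},{"dp":[0,0,0.138],"turn":[0,0,0],"gripper":1},{"dp":[0,0,0.138],"turn":[0,0,0],"gripper":1}]'
python3 -m handwheel '[{"dp":[0,0,0],"turn":[0,0,0.25],"gripper":1},{"dp":[0,0,0],"turn":[0,0,0.5],"gripper":1},{"dp":[0,0,0],"turn":[0,0,0.75],"gripper":1},{"dp":[0,0,0],"turn":[0,0,1],"gripper":1}]'
python3 -m handwheel '[{"dp":[0,0,0],"turn":[0,0,0.25],"gripper":1},{"dp":[0,0,0],"turn":[0,0,0.5],"gripper":1},{"dp":[0,0,0],"turn":[0,0,0.75],"gripper":1},{"dp":[0,0,0],"turn":[0,0,1],"gripper":1}]'
python3 -m handwheel '[{"dp":[0,0,0],"turn":[0,0,0.25],"gripper":1},{"dp":[0,0,0],"turn":[0,0,0.5],"gripper":1},{"dp":[0,0,0],"turn":[0,0,0.75],"gripper":1},{"dp":[0,0,0],"turn":[0,0,1],"gripper":1},{"dp":[0,0,0],"turn":[0,0,1],"gripper":1}]'
python3 -c "
import cv2,numpy as np
cv2.imwrite('pics/c4.png',np.hstack([cv2.imread('pics/l4_2.png')[120:360,120:360]]))
from h import *
print(read_state()['joint_positions'])"
```

```text
time: 8.9
eef_pos: [559.0, -165.1, 246.1]
tool_rot: [171.4, 39.4, 167.9]
ft_force: [-7.6, -0.1, 7.1]
width: 35.1
grip_force: 60.7
time: 9.3
eef_pos: [559.0, -165.0, 246.1]
tool_rot: [151.2, 29.3, 133.0]
ft_force: [-7.0, 1.0, 8.2]
width: 35.2
grip_force: 60.9
time: 9.7
eef_pos: [559.1, -164.9, 246.2]
tool_rot: [141.4, 12.4, 106.3]
ft_force: [-5.9, 1.3, 7.7]
width: 35.2
grip_force: 60.9
time: 10.2
eef_pos: [559.2, -164.9, 246.3]
tool_rot: [140.3, -6.7, 83.3]
ft_force: [-6.4, 0.6, 8.3]
width: 34.9
grip_force: 60.9
[-22.88123656   6.09856838 -42.81182813   3.44271818  15.3382374
  81.52135441]
```

View pics/c4.png

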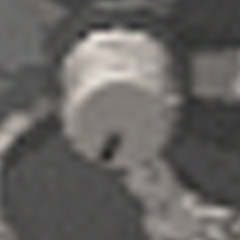

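The line in this crop runs from (116,138) to (104,155), and the face centre is (122,124). That is down and to the left, about 150°, which agrees with the measured 148°. Now I'll let the wheel settle from the other side.

```bash

python3 -m handwheel '[{"dp":[0,0,0],"turn":[0,0,0],"gripper":-1},{"dp":[0,0,0],"turn":[0,0,0],"gripper":-1},{"dp":[0,0,0],"turn":[0,0,0],"gripper":-1},{"dp":[0,0,0],"turn":[0,0,0],"gripper":-1},{"dp":[0,0,-0.05],"turn":[0,0,0],"gripper":-1},{"dp":[0,0,-0.1],"turn":[0,0,0],"gripper":-1},{"dp":[0,0,-0.138],"turn":[0,0,0],"gripper":-1},{"dp":[0,0,-0.138],"turn":[0,0,0],"gripper":-1}]'
python3 -c "
from h import *
line()"
for i in 1 2; do python3 -m handwheel '[{"dp":[0,0,0],"turn":[0,0,0],"gripper":-1},{"dp":[0,0,0],"turn":[0,0,0],"gripper":-1},{"dp":[0,0,0],"turn":[0,0,0],"gripper":-1},{"dp":[0,0,0],"turn":[0,0,0],"gripper":-1},{"dp":[0,0,0],"turn":[0,0,0],"gripper":-1},{"dp":[0,0,0],"turn":[0,0,0],"gripper":-1},{"dp":[0,0,0],"turn":[0,0,0],"gripper":-1},{"dp":[0,0,0],"turn":[0,0,0],"gripper":-1},{"dp":[0,0,0],"turn":[0,0,0],"gripper":-1},{"dp":[0,0,0],"turn":[0,0,0],"gripper":-1}]' >/dev/null
python3 -c "
from h import *
line('l5_$i.png')
k=cv2.imread('pics/l5_$i.png')[120:360,120:360];cv2.imwrite('pics/c5_$i.png',k)"; done
```

```text
time: 11.0
eef_pos: [470.2, -167.8, 354.8]
tool_rot: [140.0, -6.5, 83.3]
ft_force: [0.7, 0.1, 0.8]
width: 85.3
grip_force: 0.0
t 11.05 line deg -169.3 r 7.3 n 22 of 91 med 123.0
t 12.1 line deg -173.2 r 8.6 n 16 of 91 med 124.0
t 13.15 line deg -174.8 r 8.4 n 17 of 91 med 123.0
```

View pics/c5_2.png

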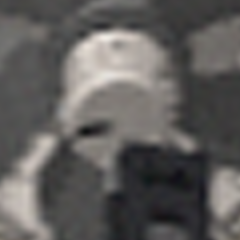

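The finger hides the lower right of the face, but the line shows from (110,127) to (82,133) with the centre near (122,124). I'll cast both resting lines onto the face plane.

```bash
python3 -c "
from h import *
u0,v0=proj('top',FC)[0].astype(int)
def P(c):return F.T@(plane('top',(u0-30+(120+c[0])/8-.5,v0-30+(120+c[1])/8-.5),FC,F[:,2])-FC)
c=P((122,124));print(c)
for n,w in(('A',[(104,155),(116,138)]),('B',[(82,133),(110,127)])):
  for p in w:
    d=P(p)-c;e=P(p);print(n,np.degrees(np.arctan2(d[1],d[0])),np.hypot(d[0],d[1]),np.degrees(np.arctan2(e[1],e[0])))
  d=P(w[0])-P(w[1]);print(n,'dir',np.degrees(np.arctan2(d[1],d[0])))
"
```

```text
[1.17113350e+00 9.33888385e-01 6.29752849e-14]
A 150.92291288116948 12.95583876516899 144.54113738919787
A 157.49697882537438 5.532744267271002 142.24538989421305
A dir 146.0692177580582
B 102.70280514716072 13.851147552629879 97.3939186218903
B 104.17510442428626 4.17932597011116 88.30350575886123
B dir 102.06679142884168
```

Rest angles are about 148° coming from one side and about 100° from the other. That makes each stop 24° short, which lies within 20–34°, so straight down is at a line angle of about 124°. I'll grip and turn the wheel +24°.

```bash

python3 -m handwheel '[{"dp":[0,0,0.05],"turn":[0,0,0],"gripper":-1},{"dp":[0,0,0.1],"turn":[0,0,0],"gripper":-1},{"dp":[0,0,0.138],"turn":[0,0,0],"gripper":-1},{"dp":[0,0,0.138],"turn":[0,0,0],"gripper":1},{"dp":[0,0,0.138],"turn":[0,0,0],"gripper":1},{"dp":[0,0,0.138],"turn":[0,0,0],"gripper":1},{"dp":[0,0,0.138],"turn":[0,0,0],"gripper":1},{"dp":[0,0,0.138],"turn":[0,0,0],"gripper":1},{"dp":[0,0,0.138],"turn":[0,0,0],"gripper":1},{"dp":[0,0,0.138],"turn":[0,0,0],"gripper":1}]'
python3 -m handwheel '[{"dp":[0,0,0],"turn":[0,0,-0.25],"gripper":1},{"dp":[0,0,0],"turn":[0,0,-0.5],"gripper":1},{"dp":[0,0,0],"turn":[0,0,-0.7],"gripper":1},{"dp":[0,0,0],"turn":[0,0,-0.8],"gripper":1},{"dp":[0,0,0],"turn":[0,0,-0.8],"gripper":1},{"dp":[0,0,0],"turn":[0,0,-0.8],"gripper":1},{"dp":[0,0,0],"turn":[0,0,-0.8],"gripper":1},{"dp":[0,0,0],"turn":[0,0,-0.8],"gripper":1}]'
python3 -c "
from h import *
print(read_state()['joint_positions'])
a=camera('scene')[130:200,180:270,::-1];b=camera('top')[115:185,205:295,::-1]
cv2.imwrite('pics/f.png',cv2.resize(np.hstack([a,b]),(800,311),interpolation=cv2.INTER_CUBIC))"
```

```text
time: 14.15
eef_pos: [559.2, -165.2, 246.3]
tool_rot: [140.2, -6.6, 83.3]
ft_force: [-6.0, -0.3, 7.9]
width: 35.2
grip_force: 60.6
time: 14.95
eef_pos: [559.2, -165.2, 246.4]
tool_rot: [140.6, 8.8, 101.8]
ft_force: [-6.1, 1.3, 7.1]
width: 35.4
grip_force: 60.7
[-22.90191259   6.0951193  -42.81327866   3.4141656   15.30772502
  57.40370901]
```

View pics/f.png

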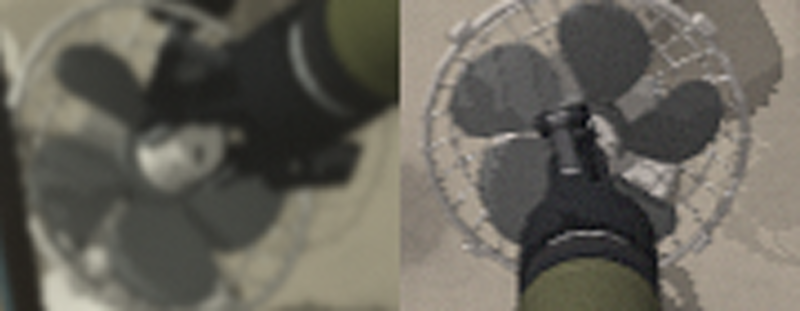

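The pads grip the nut at (570,125) in the right half of the picture, and the blades have turned counter-clockwise by about the commanded amount. The wheel is at rest and held with 60 N.

```bash
python3 -c "
from bench import *
print(sign_off())"
```

```text
the job is handed in; nothing more can be done
None
```

I've handed the job in with the gripper holding the wheel at rest at about 60 N and its heavy side straight down, to within about 5° by my estimate. That is midway between its two stopping points, about 24° to either side, and I didn't touch the guard, screwdriver or tin; the verdict itself was not shown.

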